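# Run the punch rack through the drop gate

## Robot

A 6-joint arm with a two-finger parallel gripper is mounted at the origin on a cart in front of the work surface, level with it; the furniture and walls round the work are solid. World frame = base frame: x ahead of the robot, y to its left, z up, the work surface at z = 0. Lengths are in m, angles in rad, forces in N, time in s.
With the tool pointing down it reaches from about 0.3 to 0.875 m from the base axis. Payload 4.2 kg.
Tool frame: the origin (TCP) lies midway between the tips of the shut fingers; the grasp point (between the pads) lies 19 mm behind it (env.pinch_z is the distance from the TCP to the grasp point, in m); z points along the fingers, x is the direction in which the jaws open and shut, and the axes are right-handed (so a half turn about z gives the same grasp; the last joint's range is limited). The gripper opens to 85 mm and grips with 20 to 120 N. Pads are 22 mm wide; open, the fingers measure 114 mm over their backs; the gripper's body (76 mm by 85 mm) begins 54 mm behind the grasp point. The pads swing forward as they close: fully open they stand 13 mm farther back than shut.
Start: joints at [-1.166, 0.32, 1.565, -0, 1.257, -0.02], TCP at [0.237, -0.524, 0.231] pointing down, gripper open.
Joint ranges: [-3.11, 3.11], [-0.84, 2.01], [0.21, 2.61], [-1.34, 4.49], [0.05, 2.63], [-2.56, 2.56]. Speed limits (rad/s): [2.57, 2.57, 3.14, 3.14, 3.14, 3.14].

## Interface

Orientations are given as a unit quaternion [x, y, z, w].
In Python, from workcell import get_obs, get_image, camera_params, env, finder gives the robot as it stands.
- The arm moves only by the tool arm_command, never from a script. Its argument "motion" is text: rows parted by semicolons, each of 7 numbers parted by spaces: the shift along the world's x, y, z in m, then the turn, a rotation vector about the world's x, y, z in rad, then the finger opening in m, from 0 to 0.0854. A call has 1 to 10 rows; each row is the pose to reach, as a shift and turn from the pose commanded when the call began; what a row does not reach only later rows make up. A row lasts 1/12 s, in which the tool goes at most 41.7 mm and 7.16 degrees, less where a joint would pass 70% of its speed; a pose out of reach is approached as far as the arm can. A call with a gripper value outside its range is refused whole. The fingers move at their own pace and stop on an object; the grip force is fixed at half the most. Time passes only in rows, so rows that repeat a pose let the fingers close. It gives the time, the measured TCP pose, the force and the opening at its end, in the units of the state.
- get_obs(): the state, without advancing time (a new reading comes with each control period).
- get_image(name): name is "side" or "top" or "wrist"; returns the picture (420x560x3 uint8, red, green, blue); there is no depth.
- camera_params(name): a dict with "fx", "fy", "cx", "cy" (pixels), "pose" (4x4, takes a point from camera to world coordinates). Camera axes: x right, y down, z forward; pixel columns grow to the right and rows downward; lengths in m; the calibration is good to about 2 mm. A picture is of the moment at which its call begins: read the wrist's pose just before it. camera_params takes no time and is no camera call; for the wrist camera it gives the pose at the moment of the call.
- env.finish_job(): hands the job in, once; it reports no verdict.
Trained networks look in the newest picture that a camera, given by its name, has taken for a name from the list of things; names that differ only in an ending like _2 or _b are one class to them, and where a whole thing is asked for, a point or a joint stands for the part that bears it (a point fixed in the world has none). Each returns a list of dicts, best first, with "conf" (0 to 1); they miss things now and then, are a little off and sometimes report something else, mostly with a low value. They report only what shows in the picture. A call takes as long as a camera call.
- finder.cut_out(camera, query): "region" (420x560 bool, what is visible of it) and "bbox" ([centre column, centre row, width, height] in pixels, round what is visible of it).
The state is a dict: "time": time; "joints": joint angles; "joint_vel": joint speeds; "joint_efforts": joint torques, N m; "tcp_pos": TCP position; "ee_rot": TCP orientation; "wrist_force": force on the tool from outside, world axes, zero at the start; "moment": the same for the moment, N m; "opening": finger opening in m.
Only numpy, scipy, OpenCV 4.12 (cv2) and the standard library are available. Lean on these libraries where they do the work, as an engineer would, in place of code of your own. Each camera call takes 0.05 s, during which the arm holds its last target.

## Task

Press the treadle board down with one fingertip so that the gate sinks into the track, and while holding it down push the punch rack from behind, through the track and past the gate, into the end bay. Then let the treadle rise so that the gate stands up fully again behind the rack. Only push: do not grasp, lift or tip the rack, and leave the other things on the bench where they are.

Things in the scene. Friction and masses are not known exactly. Their poses are not given: they have to be found in the camera images.
- track: Raised aluminium slide track fixed to the bench. Origin on the bench below the gate slot, lane centre; +y = travel direction, z up, -x = robot's side (frame used below). Deck top z = 58 mm, from y = -260 to the end stop at y = +141. Lane 83 mm wide between 8 mm thick curbs (x = +-41.5 to 49.5) 14 mm above the deck. End bay: from the gate (y = 0) to the stop.
- gate_line (a point): Point on the deck top, lane centre, at the gate slot (track x = 0, y = 0, z = 58 mm), fixed to the track.
- gate (a joint): Drop gate hinge, rad; axis along the track at x = 62, z = 42 mm. 0 = up: a plate 26 mm wide, 5 thick (x -38 to -12, y = 0) stands 13 mm above the deck and blocks the rack. Grows as the treadle is pressed; from about 0.19 the plate is below the deck; 0.27 = hard stop. A spring brings it back to 0: about 3.5 N at the treadle to start, 5 N fully down.
- treadle (a point): Middle of the top of the gate's treadle board: rubber-topped steel, 44 mm wide, 295 long, along the track on the robot's side, y = -240 to +55; press it anywhere along its length. Gate 0: its top is at x = -77, z = 109 mm, tilted 0.2 rad (robot-side edge higher); gate 0.2: level, x = -90, z = 81; at the stop: x = -93, z = 71.
- rack: Loose grey plastic block with eight short steel punches in it: 78 mm across the lane, 110 along it, 38 high (55 with punches), about 0.4 kg. Origin at the centre of its underside, +y along the lane; push its -y face (y = -55 mm). Starts on the deck, leading face 15 to 85 mm short of the gate. Home: its centre beyond track y = +60 mm (at most about +86).
- glue_bottle: Bystander: standing glue bottle, 43 mm wide, 128 mm tall, beyond the track.
- bracket_e: Bystander: dark steel angle bracket, 30x60x40 mm, beyond the track.
- torch: Bystander: black pocket torch lying down, 36x122x36 mm, beyond the track.
- can: Bystander: standing drink can, 66 mm wide, 119 mm tall, past the track's end stop.
- bolt_0: Bystander: hex bolt lying down, 19x50x16 mm, on the robot's side of the track.
- nut_1: Bystander: hex nut, 24x21x11 mm, on the robot's side of the track.
- tape_measure: Bystander: tape measure, 37x80x69 mm, past the end of the treadle board.

How it is judged:
By the outcome, as a careful person would: the job done as asked, in the order asked, and still so for the second after the job is handed in, with the robot touching nothing.
It also fails if it takes over 42 s, if anything falls off the work surface, if the arm or the gripper's body presses on something with over 40 N, if the wrist force passes 120 N, or if a joint passes its speed limit or range.

## Working session

There is one attempt and no reset: what is moved stays moved. The work goes in short steps, Python scripts to look and compute and a tool call to move; the robot and the scene stay as the last step left them, time stands still between calls to the robot, and variables do not carry over. Pictures are saved under pics/ and viewed, and the job is handed in when it is done.

Besides the shell and the picture viewer there is one more tool, called as a command line: name --argument value ..., lists and objects as JSON in quotes. arm_command: Moves the arm, as the interface text tells. Its arguments: {"type":"object","properties":{"motion":{"type":"string"}},"required":["motion"]}

```bash
mkdir -p pics; ls; python3 - <<'E'
from workcell import get_obs, get_image, camera_params, env, finder
import cv2
for n in ["top","side"]:
    im=get_image(n); cv2.imwrite(f"pics/{n}0.png",im[:,:,::-1])
    p=camera_params(n); print(n,p["fx"],p["cx"],p["cy"]); print(p["pose"].round(3) if hasattr(p["pose"],'round') else p["pose"])
o=get_obs()
for k in o: print(k,o[k])
E
```

```text
pics
top 479.2263163183088 278.56463928737855 210.26952092396246
[[ 0.016 -0.988  0.153  0.435]
 [-1.    -0.012  0.022  0.08 ]
 [-0.02  -0.153 -0.988  0.99 ]
 [ 0.     0.     0.     1.   ]]
side 427.4354347483126 274.0078066428892 204.36469142011924
[[ 0.968 -0.111  0.225  0.372]
 [-0.251 -0.446  0.859 -0.707]
 [ 0.005 -0.888 -0.459  0.508]
 [ 0.     0.     0.     1.   ]]
time 0.1
joints [-1.16599107e+00  3.20212846e-01  1.56554783e+00 -6.27177700e-06
  1.25738689e+00 -2.00024961e-02]
joint_vel [ 0.00078444 -0.00187754 -0.00046042 -0.00051809 -0.000198   -0.00082233]
joint_efforts [ 1.85236022e-04 -4.16407335e+01 -2.34703821e+01  1.36184636e-05
  4.87546276e-03 -1.00070071e-05]
tcp_pos [ 0.23681609 -0.5235081   0.23057859]
ee_rot [ 8.40281661e-01 -5.42149542e-01 -6.46389071e-04 -4.32008202e-04]
wrist_force [-1.06337269  0.52229303 -0.67385724]
moment [-0.00515615 -0.00929311  0.0462926 ]
opening 0.08520884656443635
```

View pics/top0.png

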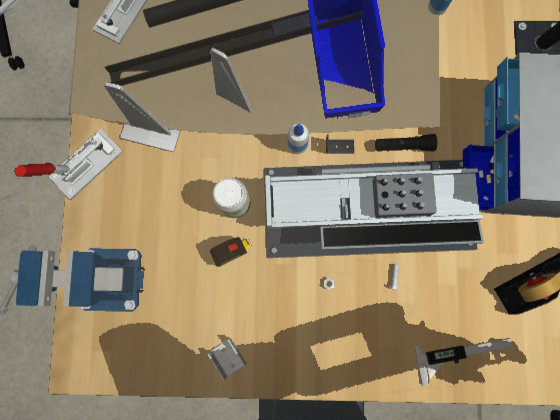

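View pics/side0.png

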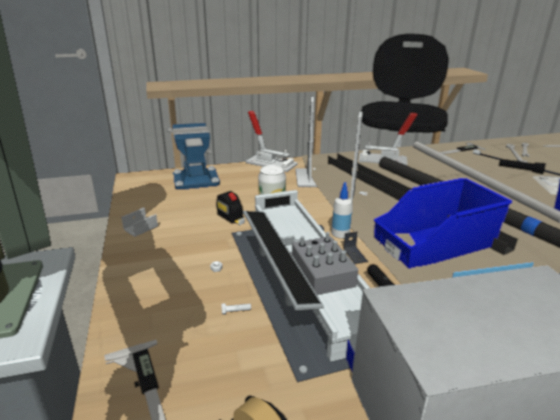

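```bash
python3 - <<'E'
from workcell import get_obs, get_image, camera_params, env, finder
import cv2, numpy as np
im=get_image("top"); np.save("top.npy",im)
c=im[140:270,200:500][:,:,::-1]; cv2.imwrite("pics/crop1.png",cv2.resize(c,None,fx=2.6,fy=2.6,interpolation=cv2.INTER_CUBIC))
for q in ["track","rack","treadle","gate"]:
    r=finder.cut_out("top",q)
    for d in r[:2]:
        m=d["region"].astype(np.uint8); 
        print(q,d["conf"],d["bbox"],cv2.boxPoints(cv2.minAreaRect(cv2.findNonZero(m))).round(1).tolist())
    if r: np.save(f"m_{q}.npy",r[0]["region"])
E
```

```text
track 0.73 [375.6, 209.6, 226.5, 102.4] [[262.29998779296875, 166.8000030517578], [479.70001220703125, 157.8000030517578], [483.5, 249.1999969482422], [266.1000061035156, 258.20001220703125]]
rack 0.92 [403.8, 196.2, 66.6, 46.4] [[373.0, 174.0], [435.0, 174.0], [435.0, 217.0], [373.0, 217.0]]
treadle 0.86 [400.6, 209.2, 164.5, 84.2] [[317.29998779296875, 168.8000030517578], [479.79998779296875, 162.1999969482422], [483.1000061035156, 243.0], [320.6000061035156, 249.60000610351562]]
gate 0.73 [401.4, 207.2, 160.3, 83.4] [[316.79998779296875, 168.6999969482422], [478.1000061035156, 160.60000610351562], [482.20001220703125, 242.89999389648438], [320.8999938964844, 251.0]]
```

View pics/crop1.png

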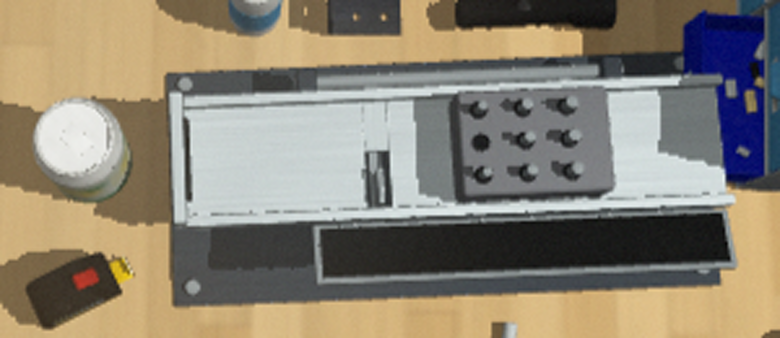

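```bash
cat > h.py <<'E'
import numpy as np, cv2
from workcell import camera_params
from scipy.optimize import least_squares
def proj(P,cam):
    T=np.array(cam["pose"]); p=(np.asarray(P)-T[:3,3])@T[:3,:3]
    return np.c_[cam["fx"]*p[:,0]/p[:,2]+cam["cx"], cam["fy"]*p[:,1]/p[:,2]+cam["cy"]]
def t2w(M,s):
    c,n=np.cos(s[2]),np.sin(s[2]); M=np.asarray(M)
    return np.c_[s[0]+c*M[:,0]-n*M[:,1], s[1]+n*M[:,0]+c*M[:,1], M[:,2]]
E
python3 - <<'E'
from h import *
M=np.array([[-55.4,55,104.6],[-55.4,-240,104.6],[-98.6,-240,113.4],[-98.6,55,113.4],
[-49.5,-260,72],[-41.5,-260,72],[41.5,-260,72],[49.5,-260,72],[-25,0,71]])/1000
U=np.array([[315,228],[728,208],[735,265],[318,282],[735,204],[733,196],[720,83],[720,75],[376,178]])
px=np.c_[200+U[:,0]/2.6-.3,140+U[:,1]/2.6-.3]
cam=camera_params("top")
f=lambda s:(proj(t2w(M,s),cam)-px).ravel()
r=least_squares(f,[.45,.05,0],loss='soft_l1'); print(r.x, r.fun.reshape(-1,2).round(1).tolist())
s=r.x; np.save("s.npy",s)
# rack corners top z=96: crop corners
Ur=np.array([[458,93],[606,86],[613,190],[462,200]]); pr=np.c_[200+Ur[:,0]/2.6-.3,140+Ur[:,1]/2.6-.3]
R=np.array([[39,55],[39,-55],[-39,-55],[-39,55]])/1000
g=lambda q:(proj(t2w(t2w(np.c_[R,np.full(4,.096)],q),s),cam)-pr).ravel()
r=least_squares(g,[0,-.1,0]); print("rack in track",r.x,r.fun.round(1))
im=np.load("top.npy")[:,:,::-1].copy()
big=cv2.resize(im[140:270,200:500],None,fx=2.6,fy=2.6,interpolation=cv2.INTER_CUBIC)
def line(A,col):
    p=(proj(t2w(np.array(A)/1000,s),cam)+.3-[200,140])*2.6
    cv2.polylines(big,[p.round().astype(int)],True,col,1)
line(M[:4]*1000,(0,255,255))
for x in(-49.5,-41.5,41.5,49.5): line([[x,-260,72],[x,141,72]],(0,0,255))
line([[-41.5,141,58],[41.5,141,58]],(0,255,0))
line([[-38,0,71],[-12,0,71]],(0,255,0))
cv2.imwrite("pics/fit.png",big)
E
```

```text
[ 0.60150709 -0.0271781   0.05404518] [[-1.8, -1.5], [-0.9, -0.3], [0.7, 0.7], [-1.4, 0.6], [-0.1, 0.0], [0.2, -1.0], [0.8, 0.3], [0.4, -0.7], [1.3, 3.1]]
rack in track [-0.00107383 -0.1110186   0.00111929] [-1.2 -0.1 -0.   0.1  1.   0.7  0.2 -0.7]
```

View pics/fit.png

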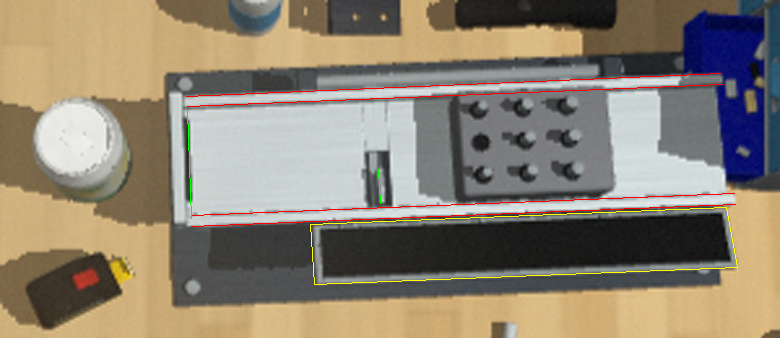

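arm_command --motion "0.015 0.025 0.03 0 0 0.1 0.085; 0.035 0.055 0.04 0 0 0.22 0.085; 0.06 0.085 0.04 0 0 0.34 0.085; 0.085 0.115 0.04 0 0 0.46 0.085; 0.11 0.145 0.04 0 0 0.58 0.085; 0.135 0.175 0.04 0 0 0.7 0.085; 0.16 0.205 0.04 0 0 0.82 0.085; 0.185 0.235 0.04 0 0 0.94 0.085; 0.21 0.26 0.04 0 0 1.06 0.085; 0.24 0.28 0.03 0 0 1.2 0.085"

```text
time: 1.18
tcp_pos: [0.4782, -0.2422, 0.2635]
ee_rot: [1.0, 0.023, 0.002, 0.001]
wrist_force: [0.7, -0.1, 0.0]
opening: 0.0846
```

arm_command --motion "0.025 0.005 0 0 0 0 0.085; 0.05 0.01 -0.01 0 0 0 0.085; 0.075 0.015 -0.03 0 0 0 0.085; 0.094 0.0195 -0.06 0 0 0 0.085; 0.094 0.0195 -0.09 0 0 0 0.085; 0.094 0.0195 -0.11 0 0 0 0.085; 0.094 0.0195 -0.11 0 0 0 0.085"

```text
time: 1.77
tcp_pos: [0.5684, -0.2229, 0.1461]
ee_rot: [1.0, 0.02, -0.005, -0.002]
wrist_force: [-0.2, 0.9, -0.7]
opening: 0.0851
```

```bash
python3 - <<'E'
from workcell import get_obs, get_image
import cv2
from h import *
o=get_obs(); print(o["tcp_pos"],o["ee_rot"],o["wrist_force"])
for n in ["top","side","wrist"]:
    cv2.imwrite(f"pics/{n}2.png",get_image(n)[:,:,::-1])
s=np.load("s.npy"); d=o["tcp_pos"][:2]-s[:2]; c,n=np.cos(s[2]),np.sin(s[2]); print("track",c*d[0]+n*d[1],-n*d[0]+c*d[1])
im=cv2.imread("pics/side2.png"); cv2.imwrite("pics/side2c.png",cv2.resize(im[130:390,180:430],None,fx=2.2,fy=2.2))
im=cv2.imread("pics/top2.png"); cv2.imwrite("pics/top2c.png",cv2.resize(im[120:280,240:520],None,fx=2.6,fy=2.6))
E
```

```text
[ 0.5683796  -0.22293051  0.14612708] [ 0.9997893   0.01985626 -0.00476957 -0.00208174] [-0.22023866  0.93108426 -0.66094178]
track -0.043653443319847544 -0.19367709134078293
```

View pics/side2c.png

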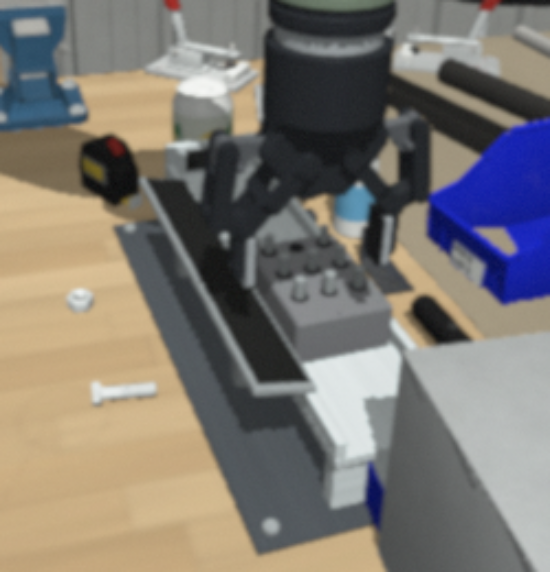

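View pics/wrist2.png

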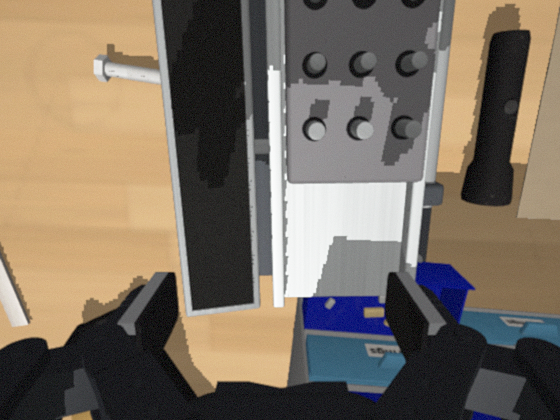

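View pics/top2c.png

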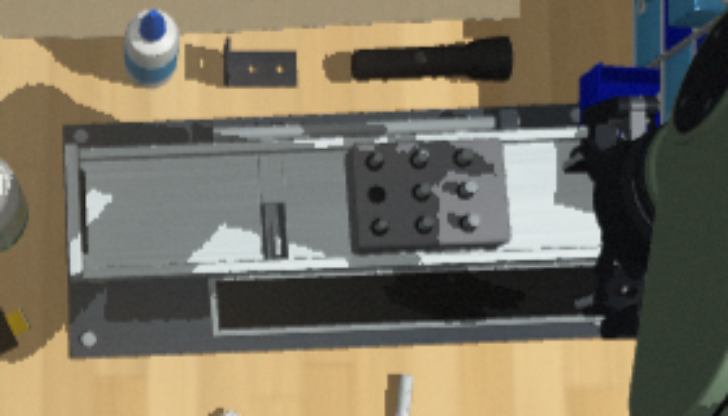

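```bash
python3 - <<'E'
from workcell import get_obs, get_image
from h import *
from scipy.spatial.transform import Rotation as R
o=get_obs(); T=R.from_quat(o["ee_rot"]); print(T.as_matrix().round(3).tolist())
P=np.array([[x,y,-.013] for x in(-.057,-.0425,.0425,.057) for y in (-.011,.011)])
W=T.apply(P)+o["tcp_pos"]; print(W.round(3).tolist())
for n in("wrist","top","side"):
    c=camera_params(n); p=proj(W,c); 
    if n=="top": p=(p-[240,120])*2.6
    if n=="side": p=(p-[180,130])*2.2
    print(n,p.round(0).tolist())
s=np.load("s.npy")
print(proj(t2w(np.array([[-39,-166,96],[39,-166,96],[-98.6,-240,113.4],[-55.4,-240,104.6],[-49.5,-260,72],[49.5,-260,72]])/1000,s),camera_params("wrist")).round())
E
```

```text
[[0.999, 0.039, 0.002], [0.039, -0.999, -0.001], [0.002, 0.001, -1.0]]
[[0.514, -0.216, 0.166], [0.515, -0.238, 0.166], [0.529, -0.215, 0.166], [0.53, -0.237, 0.166], [0.614, -0.212, 0.166], [0.615, -0.234, 0.166], [0.628, -0.212, 0.166], [0.629, -0.234, 0.166]]
wrist [[135.0, 271.0], [142.0, 319.0], [172.0, 271.0], [176.0, 319.0], [385.0, 271.0], [381.0, 319.0], [421.0, 271.0], [415.0, 319.0]]
top [[578.0, 312.0], [612.0, 312.0], [576.0, 291.0], [610.0, 290.0], [566.0, 164.0], [599.0, 163.0], [564.0, 143.0], [597.0, 142.0]]
side [[226.0, 270.0], [237.0, 289.0], [248.0, 267.0], [259.0, 285.0], [366.0, 247.0], [381.0, 264.0], [386.0, 244.0], [401.0, 261.0]]
[[281. 186.]
 [418. 184.]
 [181. 318.]
 [256. 308.]
 [268. 307.]
 [408. 305.]]
```

arm_command --motion "0 0 -0.02 0 0 0 0.085; 0 0 -0.04 0 0 0 0.085; 0 0 -0.05 0 0 0 0.085; 0 0 -0.06 0 0 0 0.085; 0 0 -0.07 0 0 0 0.085; 0 0 -0.08 0 0 0 0.085; 0 0 -0.088 0 0 0 0.085; 0 0 -0.088 0 0 0 0.085; 0 0 -0.088 0 0 0 0.085"

```text
time: 2.67
tcp_pos: [0.5707, -0.2246, 0.0632]
ee_rot: [1.0, 0.02, -0.0, -0.0]
wrist_force: [-3.0, -1.3, 4.2]
opening: 0.0849
```

```bash
cat > look.py <<'E'
import sys
from workcell import get_obs, get_image
from h import *
k=sys.argv[1]
o=get_obs(); print(o["time"],o["tcp_pos"],o["wrist_force"],o["moment"])
for n in ["top","side","wrist"]:
    cv2.imwrite(f"pics/{n}{k}.png",get_image(n)[:,:,::-1])
s=np.load("s.npy"); d=o["tcp_pos"][:2]-s[:2]; c,n=np.cos(s[2]),np.sin(s[2]); print("track",c*d[0]+n*d[1],-n*d[0]+c*d[1])
im=cv2.imread(f"pics/side{k}.png"); a=cv2.resize(im[150:390,220:430],None,fx=2.2,fy=2.2,interpolation=cv2.INTER_CUBIC)
cv2.imwrite(f"pics/side{k}c.png",a)
im=cv2.imread(f"pics/top{k}.png"); cv2.imwrite(f"pics/top{k}c.png",cv2.resize(im[120:280,240:520],None,fx=2.6,fy=2.6,interpolation=cv2.INTER_CUBIC))
E
python3 look.py 3
```

```text
2.6667 [ 0.57073495 -0.22457563  0.0631855 ] [-2.99329547 -1.29290469  4.20557834] [-0.13744825  0.71965905  0.00506354]
track -0.0413904013723512 -0.1954470418056055
```

View pics/side3c.png

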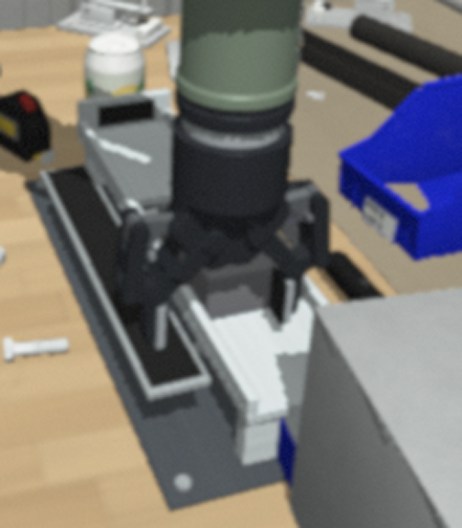

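View pics/top3c.png

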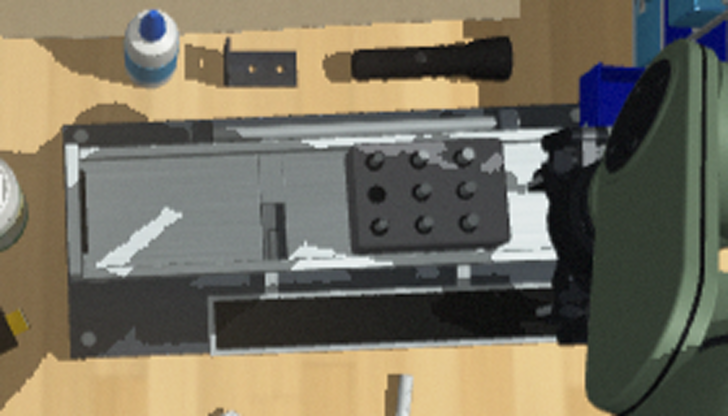

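View pics/wrist3.png

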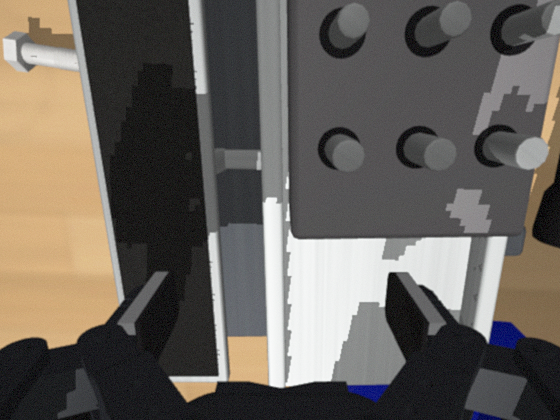

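arm_command --motion "-0.0003 0.006 -0.002 0 0 0 0.085; -0.0006 0.012 -0.002 0 0 0 0.085; -0.001 0.018 -0.002 0 0 0 0.085; -0.0013 0.024 -0.002 0 0 0 0.085; -0.0016 0.03 -0.002 0 0 0 0.085; -0.002 0.036 -0.002 0 0 0 0.085; -0.0023 0.042 -0.002 0 0 0 0.085; -0.0026 0.048 -0.002 0 0 0 0.085; -0.0029 0.054 -0.002 0 0 0 0.085; -0.0032 0.06 -0.002 0 0 0 0.085"

```text
time: 3.65
tcp_pos: [0.5682, -0.1642, 0.0618]
ee_rot: [1.0, 0.02, 0.001, 0.0]
wrist_force: [1.0, -5.8, 5.6]
opening: 0.0848
```

```bash
python3 look.py 4
```

```text
3.65 [ 0.56824099 -0.1641868   0.06176469] [ 1.0109656  -5.81883084  5.60983293] [-0.74128701 -0.00136147 -0.01285632]
track -0.040618581692318995 -0.13501165876694923
```

View pics/top4c.png

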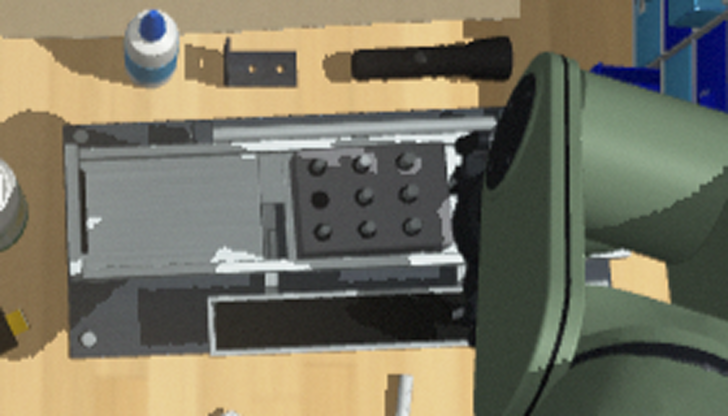

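View pics/wrist4.png

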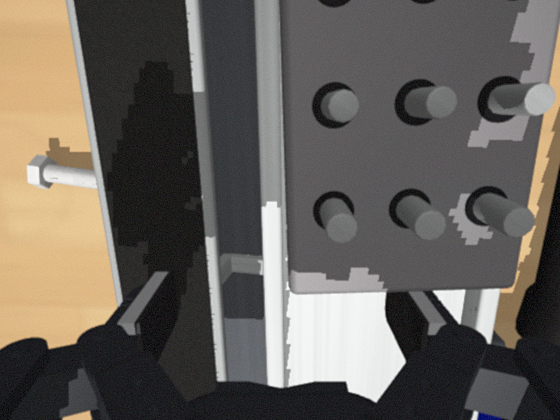

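```bash
python3 - <<'E'
from h import *
s=np.load("s.npy");c=camera_params("top")
for g in(0,.15,.2,.235,.27):
    P=[]
    for x,z in((-55.4,104.6),(-98.6,113.4),(-25,71)):
        v=np.array([x-62,z-42]); a=g
        P.append([62+np.cos(a)*v[0]-np.sin(a)*v[1], 55 if x<-50 else 0, 42+np.sin(a)*v[0]+np.cos(a)*v[1]])
    print(g,np.round(P,0).tolist(),((proj(t2w(np.array(P)/1000,s),c)-[240,120])*2.6).round(1).tolist())
E
```

```text
0 [[-55.0, 55.0, 105.0], [-99.0, 55.0, 113.0], [-25.0, 0.0, 71.0]] [[205.6, 275.3], [209.6, 334.8], [274.6, 237.2]]
0.15 [[-63.0, 55.0, 86.0], [-107.0, 55.0, 89.0], [-28.0, 0.0, 58.0]] [[204.6, 289.2], [208.0, 349.7], [272.8, 244.2]]
0.2 [[-65.0, 55.0, 80.0], [-110.0, 55.0, 80.0], [-29.0, 0.0, 53.0]] [[204.2, 293.0], [207.3, 353.3], [272.2, 246.0]]
0.235 [[-67.0, 55.0, 76.0], [-111.0, 55.0, 74.0], [-29.0, 0.0, 50.0]] [[203.9, 295.3], [206.9, 355.5], [271.7, 247.0]]
0.27 [[-68.0, 55.0, 71.0], [-112.0, 55.0, 68.0], [-30.0, 0.0, 47.0]] [[203.6, 297.5], [206.4, 357.3], [271.3, 247.9]]
```

arm_command --motion "-0.0004 0.008 0 0 0 0 0.085; -0.0009 0.016 0 0 0 0 0.085; -0.0013 0.024 0 0 0 0 0.085; -0.0017 0.032 0 0 0 0 0.085; -0.0022 0.04 0 0 0 0 0.085; -0.0026 0.048 0 0 0 0 0.085; -0.003 0.056 0 0 0 0 0.085; -0.0035 0.064 0 0 0 0 0.085; -0.0039 0.072 0 0 0 0 0.085; -0.0043 0.08 0 0 0 0 0.085"

```text
time: 4.63
tcp_pos: [0.5633, -0.0836, 0.0613]
ee_rot: [1.0, 0.02, -0.0, 0.0]
wrist_force: [0.7, -4.0, 3.6]
opening: 0.0848
```

```bash
python3 look.py 5
```

```text
4.6333 [ 0.56332011 -0.08357267  0.06132266] [ 0.68123249 -4.01298806  3.5791872 ] [-0.72474171  0.0618868  -0.02002468]
track -0.041177596093925156 -0.05424941510898127
```

View pics/top5c.png

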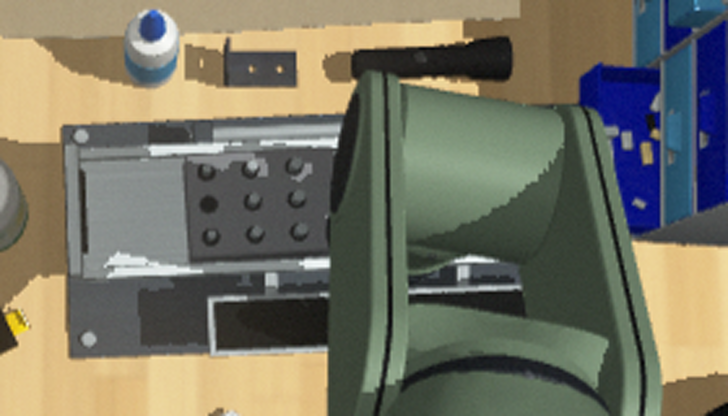

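View pics/wrist5.png

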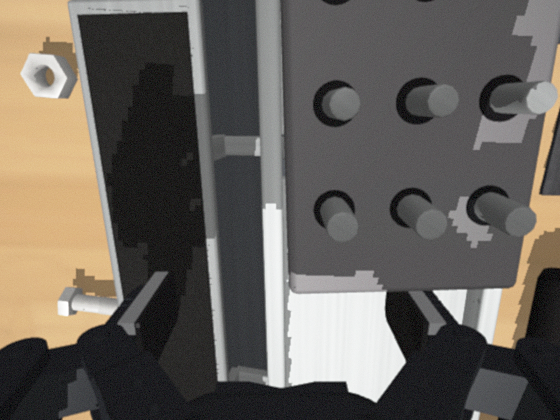

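arm_command --motion "-0.0004 0.008 0 0 0 0 0.085; -0.0009 0.016 0 0 0 0 0.085; -0.0013 0.024 0 0 0 0 0.085; -0.0017 0.032 0 0 0 0 0.085; -0.0022 0.04 0 0 0 0 0.085; -0.0026 0.048 0 0 0 0 0.085; -0.003 0.055 0 0 0 0 0.085; -0.0032 0.059 0 0 0 0 0.085; -0.0034 0.062 0 0 0 0 0.085; -0.0034 0.062 0 0 0 0 0.085"

```text
time: 5.62
tcp_pos: [0.56, -0.0214, 0.0614]
ee_rot: [1.0, 0.02, -0.0, -0.0]
wrist_force: [-0.6, 0.3, 4.1]
opening: 0.0851
```

```bash
python3 look.py 6
```

```text
5.6167 [ 0.55995417 -0.02143724  0.06137132] [-0.56353431  0.33625556  4.1201664 ] [-0.01529201  0.16373829  0.03495518]
track -0.041182129152469 0.007977112649063079
```

View pics/top6c.png

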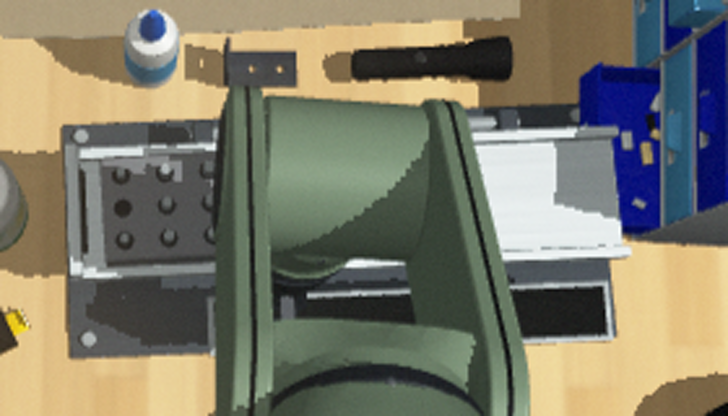

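View pics/wrist6.png

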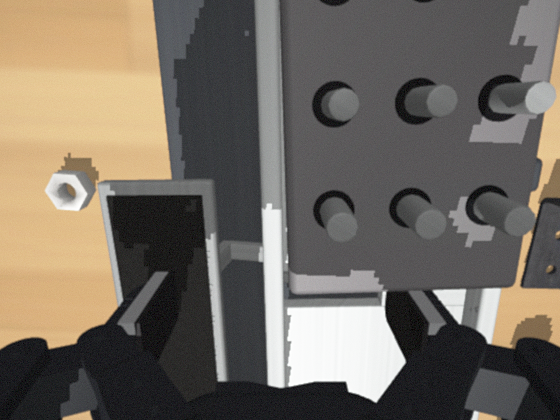

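```bash
python3 - <<'E'
from h import *
s=np.load("s.npy");c=camera_params("wrist")
print(proj(t2w(np.array([[-39,y,96] for y in(5,12,17,20,25)]+[[-38,2.5,58],[-38,-2.5,58],[-12,-2.5,58]])/1000,s),c).round(1).tolist())
c=camera_params("top")
print(((proj(t2w(np.array([[39,y,96] for y in(120,125,130,135)])/1000,s),c)-[240,120])*2.6).round(1).tolist())
E
```

```text
[[284.2, 334.1], [283.9, 316.7], [283.6, 304.0], [283.5, 296.2], [283.3, 282.9], [285.9, 287.0], [286.0, 296.8], [342.7, 296.0]]
[[109.6, 152.5], [102.8, 152.8], [96.0, 153.1], [89.2, 153.4]]
```

arm_command --motion "0.0002 -0.003 0 0 0 0 0.085; 0.0002 -0.005 0 0 0 0 0.085; 0.0002 -0.005 0.007 0 0 0 0.085; 0.0002 -0.005 0.015 0 0 0 0.085; 0.0002 -0.005 0.025 0 0 0 0.085; 0.0002 -0.005 0.035 0 0 0 0.085; 0.0002 -0.005 0.05 0 0 0 0.085; 0.0002 -0.005 0.075 0 0 0 0.085; 0.0002 -0.005 0.105 0 0 0 0.085; 0.0002 -0.005 0.14 0 0 0 0.085"

```text
time: 6.6
tcp_pos: [0.5586, -0.0275, 0.2019]
ee_rot: [1.0, 0.02, -0.002, -0.0]
wrist_force: [0.8, -0.2, 0.7]
opening: 0.0852
```

arm_command --motion "-0.01 -0.02 0.03 0 0 0 0.085; -0.03 -0.05 0.05 0 0 0 0.085; -0.05 -0.08 0.06 0 0 0 0.085; -0.07 -0.11 0.06 0 0 0 0.085; -0.09 -0.14 0.06 0 0 0 0.085; -0.11 -0.17 0.06 0 0 0 0.085; -0.13 -0.2 0.06 0 0 0 0.085; -0.15 -0.22 0.06 0 0 0 0.085; -0.16 -0.24 0.06 0 0 0 0.085; -0.16 -0.24 0.06 0 0 0 0.085"

```text
time: 7.43
tcp_pos: [0.3977, -0.27, 0.262]
ee_rot: [1.0, 0.017, -0.001, 0.001]
wrist_force: [1.2, -0.3, 0.3]
opening: 0.0851
```

```bash
python3 look.py 7
```

```text
7.4333 [ 0.39772023 -0.26995173  0.26195148] [ 1.1521677  -0.28355452  0.29811714] [-0.01646766 -0.01681682  0.0178731 ]
track -0.21660366910473308 -0.2314108299084854
```

View pics/top7c.png

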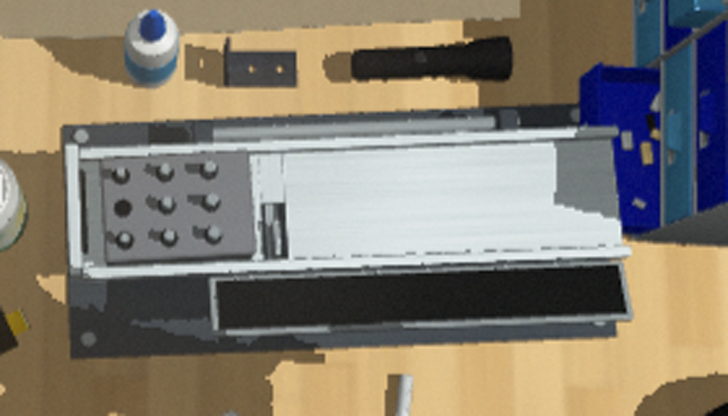

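View pics/side7.png

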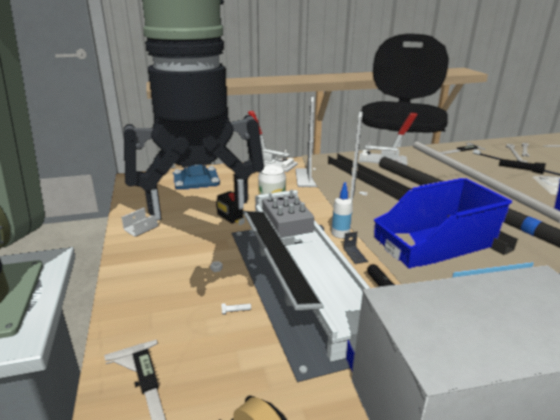

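```bash
python3 - <<'E'
from h import *
from workcell import env
s=np.load("s.npy");c=camera_params("top")
U=np.array([[103,155],[248,152],[255,257],[104,262]])/2.6+[240,120]
R=np.array([[39,55],[39,-55],[-39,-55],[-39,55]])/1000
r=least_squares(lambda q:(proj(t2w(t2w(np.c_[R,np.full(4,.096)],q),s),c)-U).ravel(),[0,.07,0]); print("rack",r.x,r.fun.round(1))
a=cv2.cvtColor(cv2.imread("pics/top0.png"),cv2.COLOR_BGR2GRAY);b=cv2.cvtColor(cv2.imread("pics/top7.png"),cv2.COLOR_BGR2GRAY)
t=a[225:250,314:360]  # treadle left end
m=cv2.matchTemplate(b[215:260,304:370],t,cv2.TM_CCOEFF_NORMED); print(cv2.minMaxLoc(m))
for n,(x,y) in dict(nut=(328,283),bolt=(393,275),tape=(229,250),can=(231,196),glue=(298,137),brk=(340,145),torch=(405,143)).items():
    w=22; m=cv2.matchTemplate(b[y-w-8:y+w+8,x-w-8:x+w+8],a[y-w:y+w,x-w:x+w],cv2.TM_CCOEFF_NORMED); q=cv2.minMaxLoc(m); print(n,round(q[1],2),q[3])
env.finish_job()
E
```

```text
rack [-0.00297147  0.07230283 -0.01309458] [-1.   0.4  1.1 -0.2  0.2  0.1 -0.3 -0.2]
(-0.18735040724277496, 0.9791284203529358, (1, 2), (10, 10))
nut 0.17 (8, 8)
bolt 1.0 (8, 8)
tape 0.8 (8, 8)
can 1.0 (8, 8)
glue 1.0 (8, 8)
brk 1.0 (8, 8)
torch 1.0 (8, 8)
the job is handed in; nothing more can be done
```

I did the task and handed it in at about 7.5 s of robot time. One finger held the treadle down while the other pushed the rack through the track into the end bay. I then backed the fingers 5 mm off the rack, lifted straight up to release the treadle, and moved the arm clear.

- **Rack:** it sits at about track y = +72 mm, inside the home range of +60 to +86, and straight in the lane.
- **Gate:** in the top picture the treadle is back at its starting position to the pixel, so the gate is up behind the rack.
- **Forces:** the readings I took, one at the end of each move, stayed under about 10 N. With the arm clear the wrist read about 1 N.
- **Other items:** the bolt, can, glue bottle, bracket and torch matched their starting pictures exactly.
- **Weaker checks:** the tape measure matched at 0.80, unshifted. The nut scored only 0.17, which I put down to the arm's shadow over it, and the score still peaked at zero shift. The arm never came near the nut on the bench.

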